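Crack the sticky dry-box lid for a cartridge change

ROBOT

A 6-joint arm with a two-finger parallel gripper is mounted at the origin on the work surface. World frame = base frame: x ahead of the robot, y to its left, z up, the work surface at z = 0. Lengths are in mm, angles in rad, forces in N, time in s.
With the tool pointing down it reaches from about 275 to 1000 mm from the base axis. Payload 8.4 kg.
Tool frame: the origin (TCP) lies at the very end of the fingers, on their centre line; the grasp point (between the pads) lies 19 mm behind it; z points along the fingers, y is the direction in which the jaws open and shut (so a half turn about z gives the same grasp; the last joint's range is limited). The gripper opens to 85 mm and grips with 20 to 120 N. Pads are 22 mm wide; open, the fingers measure 114 mm over their backs; the gripper's body (76 mm by 85 mm) begins 54 mm behind the grasp point. The pads swing forward as they close: fully open they stand 13 mm farther back than shut.
Start: joints at [-1.139, 0.353, 1.633, -0, 1.155, -0.002], TCP at [262.7, -567.112, 231.281] pointing down, gripper open.
Joint ranges: [-2.63, 2.63], [-0.92, 2.1], [0.06, 2.66], [-1.3, 4.44], [0, 2.69], [-3.02, 3.02]. Speed limits (rad/s): [2.22, 2.22, 2.79, 3.14, 3.14, 3.14].

INTERFACE

Orientations are given as [roll, pitch, yaw] about the fixed x, y, z axes, in that order (R = Rz(yaw) Ry(pitch) Rx(roll)).
In Python, from rig import sense, grab_frame, get_calibration, sign_off, boxes_of, trace gives the robot as it stands.
- The arm moves only by the tool servo_tool, never from a script. Its argument "rows" is a list of rows, each a list of 3 entries, a list of its own where there are three numbers: the finger opening in mm, from 0 to 85.4, then the shift along the tool's x, y, z in mm, then the turn, a rotation vector about the tool's x, y, z in degrees. A call has 1 to 8 rows; each row shifts and turns the commanded pose from where the row before left it, along the tool's axes as they then stand; what a row does not reach is not made up. A row lasts 1/8 s, in which the tool goes at most 62.5 mm and 10.7 degrees, less where a joint would pass 70% of its speed; a pose out of reach is approached as far as the arm can. A call is refused whole if a number of a shift passes 62.5 or a number of a turn 10.7, either way. A call with a gripper value outside its range is refused whole. The fingers move at their own pace and stop on an object; "force" is the grip in N (left out, the last holds). Time passes only in rows, so rows that do not move let the fingers close. It gives the time, the measured TCP pose, the force and the opening at its end, in the units of the state.
- sense(): the state, without advancing time (a new reading comes with each control period).
- grab_frame(name): name is "side" or "top" or "wrist"; returns the picture (480x640x3 uint8, blue, green, red); there is no depth.
- get_calibration(name): a dict with "intrinsics" (3x3 intrinsics, pixels), "k1" (the pictures are not rectified: a ray, as slopes to the right and down, at radius r is drawn at 1 + k1 r^2 times it, then the intrinsics apply), "world_to_cam" (4x4, takes a point from world to camera coordinates). Camera axes: x right, y down, z forward; pixel columns grow to the right and rows downward; lengths in mm; the calibration is good to about 2 mm. A picture is of the moment at which its call begins: read the wrist's pose just before it. get_calibration takes no time and is no camera call; for the wrist camera it gives the pose at the moment of the call.
- sign_off(): hands the job in, once; it reports no verdict.
Trained networks look in the newest picture that a camera, given by its name, has taken for a name from the list of things; names that differ only in an ending like _2 or _b are one class to them, and where a whole thing is asked for, a point or a joint stands for the part that bears it (a point fixed in the world has none). Each returns a list of dicts, best first, with "conf" (0 to 1); they miss things now and then, are a little off and sometimes report something else, mostly with a low value. They report only what shows in the picture. A call takes as long as a camera call. They do not tell look-alikes from the thing itself.
- boxes_of(camera, thing): "centre" ([x, y, z] in mm, in the coordinates of the camera as it stood for that picture, good to about 4 mm: the middle of the surface that is visible of it).
- trace(camera, thing): "mask" (480x640 bool, what is visible of it).
The state is a dict: "clock": time; "qpos": joint angles; "qvel": joint speeds; "joint_efforts": joint torques, N m; "eef_pos": TCP position; "tcp_rot": TCP orientation; "contact_force": force on the tool from outside, world axes, zero at the start; "wrist_torque": the same for the moment, N m; "opening": opening from 0.0 (shut) to 1.0 (fully open).
Only numpy, scipy, OpenCV 4.12 (cv2) and the standard library are available. Lean on these libraries where they do the work, as an engineer would, in place of code of your own. Each camera call takes 0.05 s, during which the arm holds its last target. There are 200 camera calls.

TASK

Ready the drying cartridge change: take the orange-topped cartridge out of the compartment bin, stand it upright in the black cup on the side of the dry box and let it go, with the box still shut. Then take the bar on the box's blue lid, pull the lid free of its sticky seal without letting it fly open, and hold it only slightly open, its front edge raised about 2 to 5 cm; finish while still holding it there, so that a colleague can slip the cartridge in. Leave the blue-topped cartridges, the jar and the tape roll where they are.

Things in the scene. Friction and masses are not known exactly. Their poses are not given: they have to be found in the camera images.
- fresh_center (a point): Centre (half-way up) of the loose orange-topped cartridge: an upright smooth cylinder 32 mm in diameter and 70 mm tall, about 80 g, lower half white, upper half orange. It stands on the floor of one of the bin's three compartments; z axis along the cylinder, up.
- spent1_center (a point): Centre of a blue-topped cartridge of the same size, in another compartment. To be left alone.
- spent2_center (a point): Centre of the other blue-topped cartridge, same size, in the third compartment. To be left alone.
- bin: Fixed grey open bin, 110 mm along its x, 210 mm along its y, 35 mm high; walls and floor 4 mm. Two dividers as high as the walls run along its x, making three compartments side by side along its y, each about 102 x 65 mm, centres about 68 mm apart. Origin: centre of the underside, on the table.
- cup_floor (a point): Centre of the inner floor of the black round cup fixed to the side of the dry box (its -y side): floor 5 mm above the table, inner diameter 40 mm, outer 48 mm, rim 25 mm above this point. Axes as the dry box.
- drybox: Fixed white box 220 mm (its x) by 240 mm (its y) by 75 mm high, with a 26 mm deep hinge housing, 80 mm high, along its +x side. Origin: centre of the box's underside, on the table; its front looks to its own -x. The cup's centre lies at x -60, y -190 mm.
- lid (a joint): Angle of the blue lid, rad: 0 shut, grows as it opens, 0.8 at most. Plate 10 x 244 mm, front edge 221 mm from the hinge (0.09 rad lifts it 20 mm, 0.23 rad 50 mm). The seal sticks most when shut: 13 to 17 N of upward pull at the bar; the pull drops to about half by 5 mm at the bar and to 2 to 4 N (the lid's weight) beyond 12 mm. Let go, the lid falls shut.
- lid_bar (a point): Middle of the lid's black rubber pull bar: a round bar 16 mm in diameter and 90 mm long, along the box's y, carried by two posts 72 mm apart in the clear, its centre 36 mm above the lid's top face, 195 mm in front of the hinge and 46 mm above it, 121.5 mm above the table when shut. Axes as the lid (x to the hinge, y along the bar); they turn with the lid.
- lid_hinge (a point): Point on the hinge axis, at mid-width of the lid, 75.5 mm above the table; the axis runs along the box's y. x axis points from the bar towards the hinge when shut. The lid opens by a positive turn about +y.
- jar_center (a point): Centre of a loose jar with a green cap, 56 mm in diameter, 70 mm tall, standing on the table. To be left alone.
- tape: Loose brown roll of tape lying flat on the table, 90 mm outside diameter, 24 mm high; origin at the centre of its underside. To be left alone.
Not all that is in view belongs to the job. What is shaped like the part that bears fresh_center but green or turquoise is not meant.

How it is judged (in metres and radians):
On the way, in this order (a step that is already met when the one before it is completed fails the run):
1. the orange-topped cartridge stands released in the cup while the lid is still shut (horizontal distance between fresh_center and cup_floor below 0.008 m and z of fresh_center in the frame of cup_floor between 0.028 and 0.042 m and angle between fresh_center's own z axis and vertical below 0.15 rad and contact force between the fingers and fresh below 0.1 N and value of joint lid below 0.02 rad), for 0.2 s.
2. the lid is pulled free of its seal by the gripper (value of joint lid above 0.05 rad and contact force between the fingers and lid above 0.5 N), for 0.2 s.
At the end, for the whole second after the job is handed in: The orange-topped cartridge stands upright (within 0.15 rad) and released in the cup, within 8 mm of its axis and down on its floor; the fingers hold the lid still, 0.085 to 0.235 rad open (front edge raised about 19 to 51 mm) (horizontal distance between fresh_center and cup_floor below 0.008 m and z of fresh_center in the frame of cup_floor between 0.028 and 0.042 m and angle between fresh_center's own z axis and vertical below 0.15 rad and contact force between each of the fingers, lid and fresh below 0.1 N and value of joint lid between 0.085 and 0.235 rad and velocity of joint lid between -0.05 and 0.05 rad/s and contact force between the fingers and lid above 0.8 N); the arm keeps its last pose, push and grip.
It fails at once if the lid flies open beyond 0.40 rad (front edge about 86 mm up) (value of joint lid above 0.4 rad).
It fails at once if a blue-topped cartridge, the jar or the tape is moved by more than 30 mm (distance of any of spent1_center, spent2_center, jar_center, tape from where it was at the start of the episode above 0.03 m).
It also fails if it takes over 45 s, if anything falls off the work surface, if the arm or the gripper's body presses on something with over 40 N, if the wrist force passes 120 N, or if a joint passes its speed limit or range.

## Working session

There is one attempt and no reset: what is moved stays moved. The work goes in short steps, Python scripts to look and compute and a tool call to move; the robot and the scene stay as the last step left them, time stands still between calls to the robot, and variables do not carry over. Pictures are saved under pics/ and viewed, about 8 in all and at most 12, crops included, and the job is handed in when it is done.

Besides the shell and the picture viewer there is one more tool, called by a JSON object that holds its "method" and its "body". servo_tool: Moves the arm, as the interface text tells. Its arguments: {"type":"object","properties":{"rows":{"type":"array","items":{"type":"array"}},"force":{"type":"number"}},"required":["rows"]}

```bash
mkdir -p pics; ls; cat > h.py <<'E'
import numpy as np, cv2
from rig import *
def c2w(cal,p):
    T=np.linalg.inv(np.array(cal["world_to_cam"])); return (T@np.r_[p,1])[:3]
def ray(cal,uv):
    K=np.array(cal["intrinsics"]);d=np.array([cal["k1"],0,0,0,0.])
    n=cv2.undistortPoints(np.array([[uv]],float),K,d)[0,0]
    T=np.linalg.inv(np.array(cal["world_to_cam"])); return T[:3,3],T[:3,:3]@np.r_[n,1]
def atz(cal,uv,z):
    o,d=ray(cal,uv); return o+d*(z-o[2])/d[2]
def tri(rays):
    A=0;b=0
    for o,d in rays:
        d=d/np.linalg.norm(d);P=np.eye(3)-np.outer(d,d);A=A+P;b=b+P@o
    return np.linalg.solve(A,b)
def proj(cal,p):
    T=np.array(cal["world_to_cam"]);K=np.array(cal["intrinsics"])
    return cv2.projectPoints(np.array([p],float),cv2.Rodrigues(T[:3,:3])[0],T[:3,3],K,np.array([cal["k1"],0,0,0,0.]))[0][0,0]
def look(cam,things):
    im=grab_frame(cam);cal=get_calibration(cam)
    for t in things:
        for r in boxes_of(cam,t)[:4]:
            w=c2w(cal,r["centre"]);print(cam,t,round(r["conf"],2),w.round(0),proj(cal,w).round(0))
    return im,cal
E
cat > a.py <<'E'
from h import *
print(sense())
T=["fresh_center","spent1_center","bin","cup_floor","drybox","lid","lid_bar","jar_center","tape"]
ims=[]
for c in ("top","side"):
    im,cal=look(c,T); cv2.imwrite(f"pics/{c}0.png",im)
    print(np.linalg.inv(np.array(cal["world_to_cam"]))[:3,3])
E
python3 a.py
```

```text
pics
{'clock': 0.0, 'qpos': array([-1.13939610e+00,  3.53685446e-01,  1.63411315e+00,  4.70280965e-06,
        1.15521030e+00, -2.42689088e-03]), 'qvel': array([ 0.00028169,  0.00040101, -0.00056597, -0.00130386,  0.00041204,
       -0.00026341]), 'joint_efforts': array([-1.71403644e-03, -6.05250049e+01, -3.42076313e+01,  6.12093868e-05,
        9.20864695e-03,  4.82537087e-05]), 'eef_pos': array([ 262.50628265, -566.68219776,  230.54736904]), 'tcp_rot': array([-3.14017643e+00, -7.73686295e-06,  4.33825215e-01]), 'contact_force': array([ 0.53026312, -0.36019661,  0.01266733]), 'wrist_torque': array([ 0.01587503, -0.05054472,  0.00470221]), 'opening': 1.0007616987661594}
top fresh_center 0.69 [ 348. -112.   70.] [367. 326.]
top fresh_center 0.67 [ 307. -202.   71.] [409. 346.]
top fresh_center 0.65 [ 437. -105.   70.] [363. 285.]
top fresh_center 0.47 [ 429. -208.   75.] [411. 288.]
top spent1_center 0.74 [ 444. -280.    6.] [437. 284.]
top spent1_center 0.58 [ 436. -277.   72.] [443. 285.]
top bin 0.64 [ 445. -279.    4.] [437. 284.]
top bin 0.59 [595. 184.  88.] [230. 210.]
top cup_
[... 468 characters left out ...]
.] [291. 333.]
side fresh_center 0.65 [ 343. -130.   50.] [235. 305.]
side spent1_center 0.72 [ 432. -296.   52.] [302. 366.]
side spent1_center 0.17 [ 688. -174.   44.] [429. 299.]
side bin 0.56 [ 439. -314.   11.] [309. 393.]
side cup_floor 0.87 [585.  99.  82.] [338. 211.]
side cup_floor 0.2 [ 431. -296.   52.] [302. 367.]
side drybox 0.94 [586.  96.  87.] [339. 210.]
side drybox 0.64 [594. 158.  87.] [336. 196.]
side lid 0.73 [595. 153.  91.] [337. 195.]
side lid_bar 0.55 [590. 157.  82.] [334. 198.]
side jar_center 0.68 [ 695. -171.   44.] [432. 298.]
side jar_center 0.29 [584.  97.  87.] [338. 210.]
side tape 0.61 [365. 358.  19.] [228. 190.]
[ 319.83422958 -875.78169963  673.84889298]
```

View pics/top0.png

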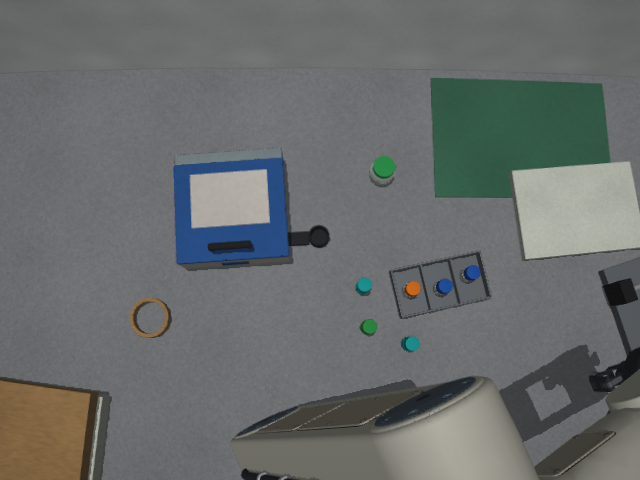

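View pics/side0.png

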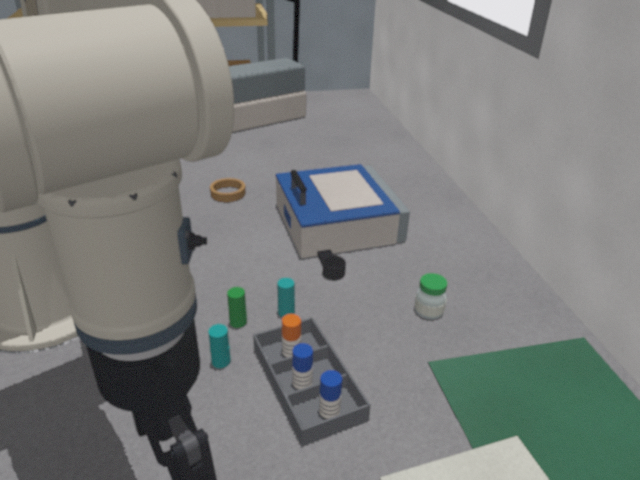

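Top view: the orange top is at (412,289), in the bin's left compartment. Look-alikes are turquoise (364,285) and (411,343) and green (369,327), all outside the bin. The orange one in the bin fits the description. The lid bar is at (231,246) and the cup at (319,236).

```bash
cat > b.py <<'E'
from h import *
t=cv2.imread("pics/top0.png");s=cv2.imread("pics/side0.png")
ct,cs=get_calibration("top"),get_calibration("side")
def org(im):
    h=cv2.cvtColor(im,cv2.COLOR_BGR2HSV);return cv2.inRange(h,(5,180,120),(16,255,255))
for n,im in(("t",t),("s",s)):
    _,l,st,ce=cv2.connectedComponentsWithStats(org(im))
    for i in range(1,len(st)):
        if st[i,4]>60: print(n,st[i],ce[i].round(1))
c1=cv2.resize(t[215:325,340:500],None,fx=2.5,fy=2.5,interpolation=3)
c2=cv2.resize(t[140:280,165:335],None,fx=4,fy=4,interpolation=3)
c3=cv2.resize(s[155:285,265:405],None,fx=4,fy=4,interpolation=3)
c4=cv2.resize(s[300:430,245:375],None,fx=2,fy=2,interpolation=3)
W=np.zeros((600,800,3),np.uint8)
a=cv2.resize(t[140:280,165:335],(486,400),interpolation=3);W[:400,:486]=a   # 2.857x
b=cv2.resize(s[155:285,265:370],(314,389),interpolation=3);W[:389,486:]=b   # 2.99x
W[400:600,:291]=cv2.resize(t[215:325,340:500],(291,200))
W[400:600,300:500]=cv2.resize(s[300:430,245:375],(200,200))
cv2.imwrite("pics/crop1.png",W)
E
python3 b.py
```

```text
t [406 281  14  14 156] [412.6 287.8]
s [283 315  17  14 181] [290.9 321.4]
```

View pics/crop1.png

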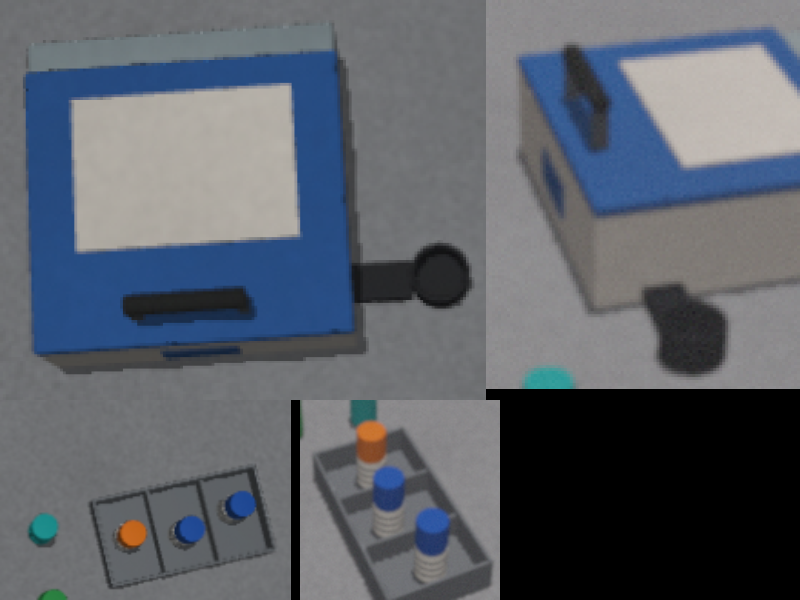

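The crop confirms the orange cartridge in its own compartment. The cup rim is at about (319,236), the bar at about (230,245) in top and (299,182) in side.

```bash
cat > c.py <<'E'
from h import *
ct,cs=get_calibration("top"),get_calibration("side")
T=lambda x,y:(165+x/2.857,140+y/2.857); S=lambda x,y:(265+(x-486)/2.99,155+y/2.99)
print("cart tri",tri([ray(ct,(412.6,287.8)),ray(cs,(290.9,319))]), atz(ct,(412.6,288),75))
cup=atz(ct,T(441,275),30);print("cup",cup,"tri",tri([ray(ct,T(441,275)),ray(cs,S(694,325))]))
bar=atz(ct,T(187,301),125);print("bar",bar,"tri",tri([ray(ct,T(187,301)),ray(cs,S(588,82))]))
c=[atz(ct,T(*p),85.5)[:2] for p in((37,353),(354,332),(333,50),(26,73))];print(c)
fl,fr,br,bl=c
e=fl-fr;y1=np.arctan2(-e[0],e[1]);e=(br+bl-fl-fr);y2=np.arctan2(e[1],e[0])
b=atz(ct,T(126,305),129)-atz(ct,T(246,298),129);print("yaws",y1,y2,np.arctan2(-b[0],b[1]),np.linalg.norm(b))
for y in(y1,y2):
    R=np.array([[np.cos(y),-np.sin(y)],[np.sin(y),np.cos(y)]])
    m=sum(c)/4; print("from cup-> bar", cup[:2]+R@np.array([-60+0,190])*1)
    # box origin = cup - R(-60,-190)
    o=cup[:2]-R@[-60,-190];print("box",o,"lid centre",m,"bar rel",R.T@(bar[:2]-o))
k=lambda x,y:(340+x/1.819,215+(y-400)/1.818)
B=[atz(ct,k(*p),35)[:2] for p in((92,502),(255,467),(273,549),(111,586))];print("bin",B,[np.linalg.norm(B[i]-B[i-1]) for i in range(4)])
e=B[0]-B[1];print("binyaw",np.arctan2(-e[0],e[1]))
print("wrist", np.array(get_calibration("wrist")["world_to_cam"]).round(3), get_calibration("wrist")["intrinsics"])
E
python3 c.py
```

```text
cart tri [ 429.54629625 -211.36168918   74.24557726] [ 429.65981422 -211.2833176    75.        ]
cup [549.7625735  -10.51860337  30.        ] tri [551.63779953 -10.69437953  25.78710974]
bar [512.33823573 175.5370679  125.        ] tri [513.83333691 176.37417679 118.821676  ]
[array([478.58303525, 293.65108646]), array([495.9524361 ,  54.94400965]), array([715.98741028,  74.04376029]), array([697.30362298, 312.24979265])]
yaws 0.0726364840392564 0.08571081390557107 0.06417221664183008 87.78092792449367
from cup-> bar [476.13198627 174.62603367]
box [595.8155619  183.33474909] lid centre [596.95662615 183.72216226] bar rel [-83.82310556  -1.71895073]
from cup-> bar [473.71770623 173.6475666 ]
box [593.27719539 183.92027567] lid centre [596.95662615 183.72216226] bar rel [-81.35949104  -1.42358044]
bin [array([ 471.007364  , -169.19969169]), array([ 515.29772876, -373.34748911]), array([ 413.46886762, -392.24575328]), array([ 368.60120706, -191.0116228 ])] [np.float64(104.70330136947665), np.float64(208.89700715975425), np.float64(103.56766556094482), np.float64(206.1753676777336)]
binyaw 0.21364159470492683
wrist [[ 4.20000e-01 -9.07000e-01  1.00000e-03 -6.25955e+02]
 [-8.67000e-01 -4.02000e-01  2.95000e-01 -3.83470e+01]
 [-2.67000e-01 -1.25000e-01 -9.56000e-01  3.79505e+02]
 [ 0.00000e+00  0.00000e+00  0.00000e+00  1.00000e+00]] [[371.99808577   0.         315.28857654]
 [  0.         371.99808577 234.24477847]
 [  0.           0.           1.        ]]
```

```bash
cat >> h.py <<'E'
from scipy.spatial.transform import Rotation as Ro
def plan(dest,yaw,n,op):
    s=sense();p=np.array(s["eef_pos"]);R=Ro.from_euler("xyz",s["tcp_rot"]);Rt=Ro.from_euler("xyz",[np.pi,0,yaw])
    w=(R.inv()*Rt).as_rotvec(); st=Ro.from_rotvec(w/n)
    for k in range(n):
        print([op,(R.inv().apply((np.array(dest)-p)/n)).round(1).tolist(),np.rad2deg(w/n).round(2).tolist()],end=",")
        R=R*st
    print("\nlast",sense()["clock"],p,s["tcp_rot"])
E
python3 -c "
from h import *
plan([429.5,-211.3,150],1.784,9,65)"
```

```text
[65, [33.4, -28.1, 9.0], [-0.0, 0.0, -8.6]],[65, [37.3, -22.8, 9.0], [-0.0, 0.0, -8.6]],[65, [40.2, -16.9, 9.0], [-0.0, 0.0, -8.6]],[65, [42.3, -10.7, 9.0], [-0.0, 0.0, -8.6]],[65, [43.4, -4.3, 9.0], [-0.0, 0.0, -8.6]],[65, [43.6, 2.2, 9.0], [-0.0, 0.0, -8.6]],[65, [42.8, 8.7, 9.0], [-0.0, 0.0, -8.6]],[65, [41.0, 15.0, 9.0], [-0.0, 0.0, -8.6]],[65, [38.3, 21.0, 9.0], [-0.0, 0.0, -8.6]],
last 1.0 [ 262.70113693 -567.09352434  231.26966101] [-3.14157583e+00  1.56518201e-05  4.33836999e-01]
```

{"method": "servo_tool", "body": {"rows": [[65, [33.4, -28.1, 9], [0, 0, -8.6]], [65, [37.3, -22.8, 9], [0, 0, -8.6]], [65, [40.2, -16.9, 9], [0, 0, -8.6]], [65, [42.3, -10.7, 9], [0, 0, -8.6]], [65, [43.4, -4.3, 9], [0, 0, -8.6]], [65, [43.6, 2.2, 9], [0, 0, -8.6]], [65, [42.8, 8.7, 9], [0, 0, -8.6]], [65, [41, 15, 9], [0, 0, -8.6]]], "force": 40}}

```text
clock: 2.0
eef_pos: [411.3, -249.6, 159.2]
tcp_rot: [3.141, 0.0, 1.639]
contact_force: [0.9, -0.2, 0.0]
opening: 0.759
```

{"method": "servo_tool", "body": {"rows": [[65, [38.3, 21, 9], [0, 0, -8.6]], [65, [0, 0, 0], [0, 0, 0]], [65, [0, 0, 0], [0, 0, 0]]]}}

```text
clock: 2.38
eef_pos: [429.4, -211.5, 150.5]
tcp_rot: [3.142, 0.0, 1.784]
contact_force: [-0.4, -0.2, 0.2]
opening: 0.766
```

```bash
cat > d.py <<'E'
from h import *
im,cal=look("wrist",["fresh_center","spent1_center","cup_floor"]);cv2.imwrite("pics/w1.png",im)
h=cv2.cvtColor(im,cv2.COLOR_BGR2HSV);m=cv2.inRange(h,(4,170,90),(17,255,255))
_,l,st,ce=cv2.connectedComponentsWithStats(m)
for i in range(1,len(st)):
    if st[i,4]>200: print(st[i],ce[i],atz(cal,ce[i],74))
s=sense();print(s["eef_pos"],s["tcp_rot"],s["opening"],s["clock"],s["contact_force"])
print(proj(cal,[429.5,-211.3,74]),proj(cal,[429.5,-211.3,39]))
E
python3 d.py
```

```text
wrist fresh_center 0.9 [ 320. -206.   71.] [144. 199.]
wrist fresh_center 0.8 [ 428. -209.   74.] [313. 239.]
wrist fresh_center 0.73 [ 439. -112.   71.] [369.  81.]
wrist fresh_center 0.56 [ 350. -123.   71.] [210.  66.]
wrist spent1_center 0.59 [ 433. -272.   70.] [302. 324.]
wrist cup_floor 0.88 [552. -31.  17.] [547.   6.]
[ 291  213   49   58 2244] [314.92156863 241.74197861] [ 429.01476674 -210.18419197   74.        ]
[ 429.08600031 -212.16998784  150.50867839] [3.14125518e+00 3.88215613e-04 1.78276559e+00] 0.7626248791331944 2.575 [ 0.39927345 -0.47259679  0.18558288]
[315.30475213 243.55857366] [315.29909239 227.86522591]
```

View pics/w1.png

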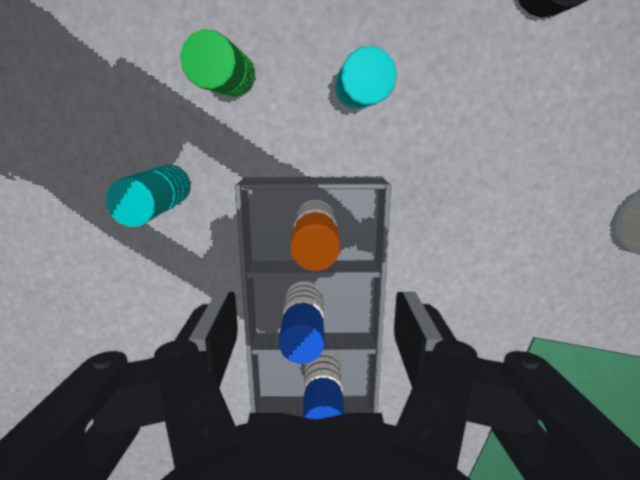

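The wrist view shows the orange top centred between the fingers at (315,242), which agrees with the earlier fix. I'll descend now.

{"method": "servo_tool", "body": {"rows": [[65, [0, 0, 25], [0, 0, 0]], [65, [0, 0, 25], [0, 0, 0]], [65, [0, 0, 25], [0, 0, 0]], [65, [0, 0, 25], [0, 0, 0]], [65, [0, 0, 16], [0, 0, 0]], [65, [0, 0, 0], [0, 0, 0]]]}}

```text
clock: 3.32
eef_pos: [428.5, -211.4, 33.5]
tcp_rot: [-3.14, -0.001, 1.784]
contact_force: [0.6, 0.7, -0.4]
opening: 0.759
```

{"method": "servo_tool", "body": {"rows": [[15, [0, 0, 0], [0, 0, 0]], [15, [0, 0, 0], [0, 0, 0]], [15, [0, 0, 0], [0, 0, 0]], [15, [0, 0, 0], [0, 0, 0]], [15, [0, 0, 0], [0, 0, 0]], [15, [0, 0, 0], [0, 0, 0]]], "force": 40}}

```text
clock: 4.08
eef_pos: [429.9, -211.6, 35.2]
tcp_rot: [3.14, 0.001, 1.785]
contact_force: [-2.4, -1.3, 7.1]
opening: 0.366
```

{"method": "servo_tool", "body": {"rows": [[15, [0, 0, -15], [0, 0, 0]], [15, [0, 0, -25], [0, 0, 0]], [15, [0, 0, -30], [0, 0, 0]], [15, [0, 0, -30], [0, 0, 0]], [15, [0, 0, 0], [0, 0, 0]]]}}

```text
clock: 4.7
eef_pos: [430.8, -212.0, 137.1]
tcp_rot: [3.138, 0.003, 1.785]
contact_force: [0.8, -0.6, -1.5]
opening: 0.363
```

```bash
python3 -c "
from h import *
plan([550.5,-10.5,134],1.646,8,15)"
```

```text
[15, [21.4, 20.0, 0.4], [0.03, 0.02, 0.99]],[15, [21.8, 19.6, 0.4], [0.03, 0.02, 0.99]],[15, [22.1, 19.2, 0.4], [0.03, 0.02, 0.99]],[15, [22.4, 18.8, 0.4], [0.03, 0.02, 0.99]],[15, [22.8, 18.4, 0.4], [0.03, 0.02, 0.99]],[15, [23.1, 18.0, 0.4], [0.03, 0.02, 0.99]],[15, [23.4, 17.6, 0.4], [0.03, 0.02, 0.99]],[15, [23.7, 17.2, 0.4], [0.03, 0.02, 0.99]],
last 4.7 [ 430.78567865 -211.95817127  137.09598435] [3.13752735 0.00316223 1.78475364]
```

{"method": "servo_tool", "body": {"rows": [[15, [21.4, 20, 0], [0, 0, 1]], [15, [21.8, 19.6, 0], [0, 0, 1]], [15, [22.1, 19.2, 0], [0, 0, 1]], [15, [22.4, 18.8, 0], [0, 0, 1]], [15, [22.8, 18.4, 0], [0, 0, 1]], [15, [23.1, 18, 0], [0, 0, 1]], [15, [23.4, 17.6, 0], [0, 0, 1]], [15, [23.7, 17.2, 0], [0, 0, 1]]]}}

```text
clock: 5.7
eef_pos: [548.7, -8.9, 133.6]
tcp_rot: [-3.14, -0.0, 1.645]
contact_force: [-0.1, -0.5, -1.0]
opening: 0.366
```

{"method": "servo_tool", "body": {"rows": [[15, [0, 0, 0], [0, 0, 0]], [15, [0, 0, 0], [0, 0, 0]], [15, [0, 0, 0], [0, 0, 0]]]}}

```text
clock: 6.08
eef_pos: [548.2, -10.5, 134.0]
tcp_rot: [-3.141, 0.0, 1.645]
contact_force: [0.0, 1.0, -0.8]
opening: 0.364
```

```bash
cat > e.py <<'E'
from h import *
s=sense();print(s["eef_pos"],s["tcp_rot"],s["opening"],s["clock"],s["contact_force"])
W=np.zeros((600,800,3),np.uint8)
ct=get_calibration("top");cs=get_calibration("side");cw=get_calibration("wrist")
im,cal=look("wrist",["cup_floor","fresh_center","lid_bar"]);
t=grab_frame("top");sd=grab_frame("side")
cup=[550.5,-10.5,30];p=[*s["eef_pos"][:2],138]
for n,c in(("w",cw),("t",ct),("s",cs)):print(n,proj(c,cup),proj(c,p))
W[:360,:480]=cv2.resize(im,(480,360))
W[:360,480:]=cv2.resize(sd[180:300,280:387],(320,360),interpolation=3)
W[360:,:400]=cv2.resize(t[190:280,230:380],(400,240),interpolation=3)
cv2.imwrite("pics/w2.png",W);cv2.imwrite("pics/w2full.png",im)
E
python3 e.py
```

```text
[548.17882764 -10.54502202 133.99290221] [-3.14069448e+00  5.04305209e-05  1.64451580e+00] 0.3642973200463921 6.075 [ 0.04918657  1.04942173 -0.79191522]
wrist cup_floor 0.67 [585.  85.  84.] [404.  82.]
wrist cup_floor 0.58 [550.  -4. 172.] [320. 337.]
wrist fresh_center 0.93 [548.  -5. 175.] [315. 345.]
wrist fresh_center 0.62 [ 318. -197.   29.] [ 35. 418.]
wrist fresh_center 0.62 [ 356. -114.   53.] [ 41. 357.]
wrist fresh_center 0.6 [442. -99.  32.] [168. 333.]
wrist lid_bar 0.64 [591.  97.  87.] [422.  56.]
w [318.14728407 231.91840829] [314.27005142 306.45726988]
t [319.35075124 235.93184774] [319.78852164 227.72525794]
s [333.53117005 262.11001842] [334.25000608 216.47091895]
```

View pics/w2.png

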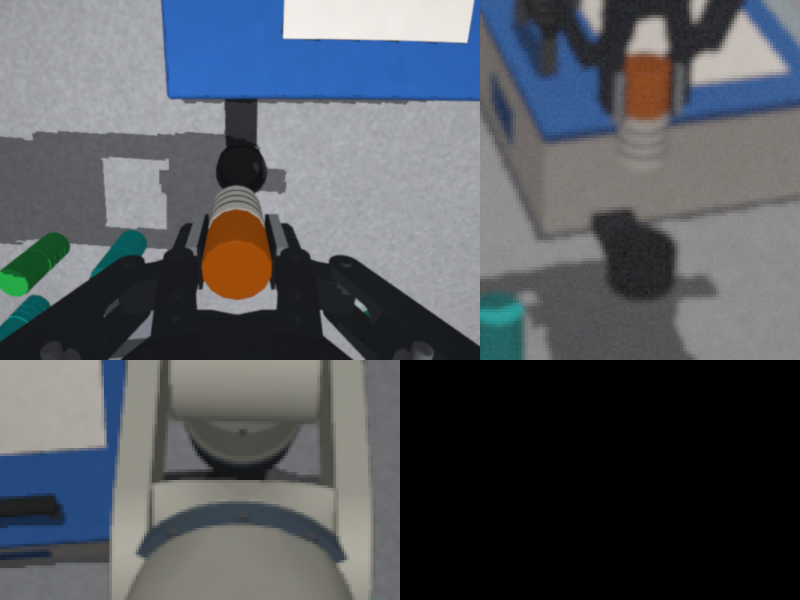

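```bash
python3 - <<'E'
import cv2
im=cv2.imread("pics/w2full.png");c=im[150:300,250:400]
c=cv2.convertScaleAbs(c,alpha=2,beta=20)
cv2.imwrite("pics/w2c.png",cv2.resize(c,(600,600),interpolation=3))
E
```

```text
(no output)
```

View pics/w2c.png

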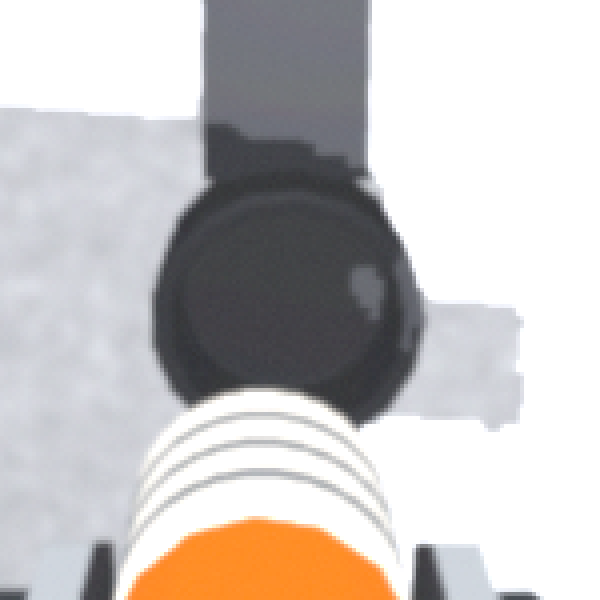

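```bash
python3 - <<'E'
from h import *
c=get_calibration("wrist");s=sense()
print(s["eef_pos"])
print("rim",atz(c,(322.2,226),30),"floor",atz(c,(321.8,150.+288/4),5))
for z in(103,110):print(z,proj(c,[*s["eef_pos"][:2],z]),proj(c,[s["eef_pos"][0],s["eef_pos"][1]+16,z]))
print("cart bottom back edge row",150+388/4,"col",250+262/4.)
print(atz(c,(315.6,247),103))
E
```

```text
[548.8265612  -10.1600423  134.35932019]
rim [553.71828244  -5.7318923   30.        ] floor [554.1745409   -9.67883998   5.        ]
103 [314.46558053 273.08435077] [316.83271289 243.31390114]
110 [314.43628265 278.72203688] [316.89161098 247.98888671]
cart bottom back edge row 247.0 col 315.5
[548.36105767   3.86890445 103.        ]
```

{"method": "servo_tool", "body": {"rows": [[15, [0.4, 3.2, 15], [0, 0, 0]], [15, [0, 0, 20], [0, 0, 0]], [15, [0, 0, 20], [0, 0, 0]], [15, [0, 0, 6], [0, 0, 0]], [15, [0, 0, 0], [0, 0, 0]], [15, [0, 0, 0], [0, 0, 0]]]}}

```text
clock: 7.12
eef_pos: [552.6, -9.2, 73.8]
tcp_rot: [3.141, 0.0, 1.645]
contact_force: [0.3, 0.4, -0.1]
opening: 0.359
```

```bash
cat > f.py <<'E'
from h import *
s=sense();print(s["eef_pos"],s["tcp_rot"],s["opening"],s["clock"])
c=get_calibration("wrist");im=grab_frame("wrist");sd=grab_frame("side");cs=get_calibration("side")
W=np.zeros((600,800,3),np.uint8)
E=lambda i:cv2.convertScaleAbs(i,alpha=2,beta=20)
W[:,:400]=E(cv2.resize(im[140:290,270:370],(400,600),interpolation=3))
W[:,400:]=E(cv2.resize(sd[215:290,310:360],(400,600),interpolation=3))
cv2.imwrite("pics/w3.png",W)
for z in(42,30):
  p=[*s["eef_pos"][:2],z];print(z,(proj(c,p)-[270,140])*4,(proj(cs,p)-[310,215])*8)
E
python3 f.py
```

```text
[552.58550653  -9.21931157  73.79070897] [3.14067567e+00 7.32823915e-05 1.64507033e+00] 0.3588864123124882 7.125
42 [177.78540391 531.01334534] [196.70562914 334.3309978 ]
30 [177.89821301 495.97873087] [195.06619828 373.07030664]
```

View pics/w3.png

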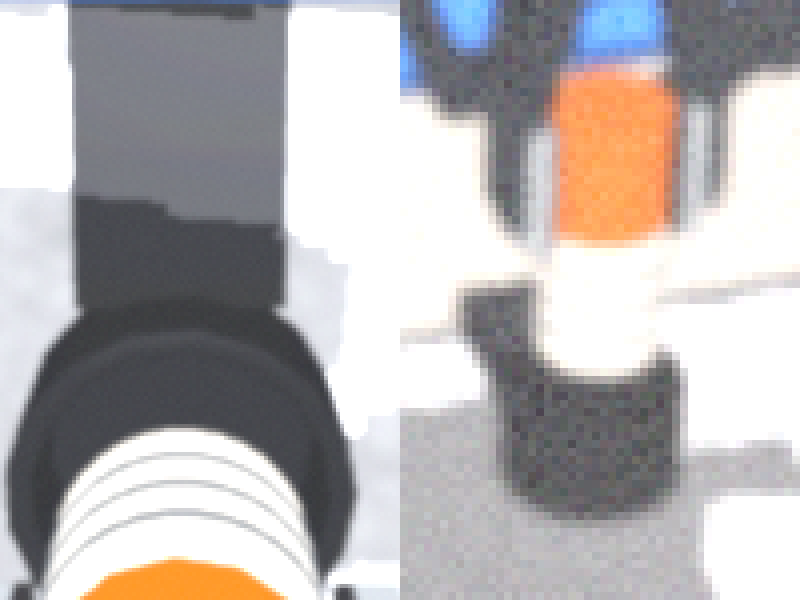

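```bash
python3 - <<'E'
from h import *
c=get_calibration("wrist");cs=get_calibration("side");x,y,_=sense()["eef_pos"]
w=lambda p:(proj(c,p)-[270,140])*4
print("rim back outer",w([x,y+24,30]),"obs row 298; back inner",w([x,y+20,30]),"obs ~335; outer sides",w([x-24,y,30]),w([x+24,y,30]))
print("cart back bottom",w([x,y+16,42]),w([x,y+16,43.5]),"obs 428")
v=lambda p:(proj(cs,p)-[310,215])*8
print("side cup bottom front",v([x,y-24,0]),"obs row ~518; cart bottom front",v([x,y-16,42]),"obs ~380")
print(w([x,y+1,30])-w([x,y,30]), v([x,y+1,30])-v([x,y,30]))
E
```

```text
rim back outer [191.37181877 324.50492729] obs row 298; back inner [189.04118202 353.88909898] obs ~335; outer sides [2.51760966e-01 4.83281962e+02] [354.35622419 507.7223572 ]
cart back bottom [187.20047571 411.85022026] [187.26231869 415.72026135] obs 428
side cup bottom front [213.47002814 524.33443664] obs row ~518; cart bottom front [211.98436937 370.85783076] obs ~380
[ 0.54633345 -6.88453629] [-0.92850392 -2.26713327]
```

{"method": "servo_tool", "body": {"rows": [[15, [2.5, -0.1, 0], [0, 0, 0]], [15, [2, 0, 3], [0, 0, 0]], [15, [0, 0, 3], [0, 0, 0]], [15, [0, 0, 0], [0, 0, 0]]]}}

```text
clock: 7.72
eef_pos: [551.4, -4.7, 66.9]
tcp_rot: [-3.141, -0.0, 1.645]
contact_force: [0.8, 0.7, -0.0]
opening: 0.368
```

```bash
sed -i 's/w3.png/w4.png/; s/\[140:290,270:370\]/[150:350,240:373]/; s/-\[270,140\])\*4/-[240,150])*3/' f.py; python3 f.py
```

```text
[551.39995128  -4.68705451  66.92553761] [-3.14098609e+00 -2.97931502e-05  1.64523587e+00] 0.36815447877848584 7.725
42 [223.7321346  384.73868945] [187.91959195 324.6561724 ]
30 [223.9049029  356.62139952] [186.33645854 363.32965286]
```

View pics/w4.png

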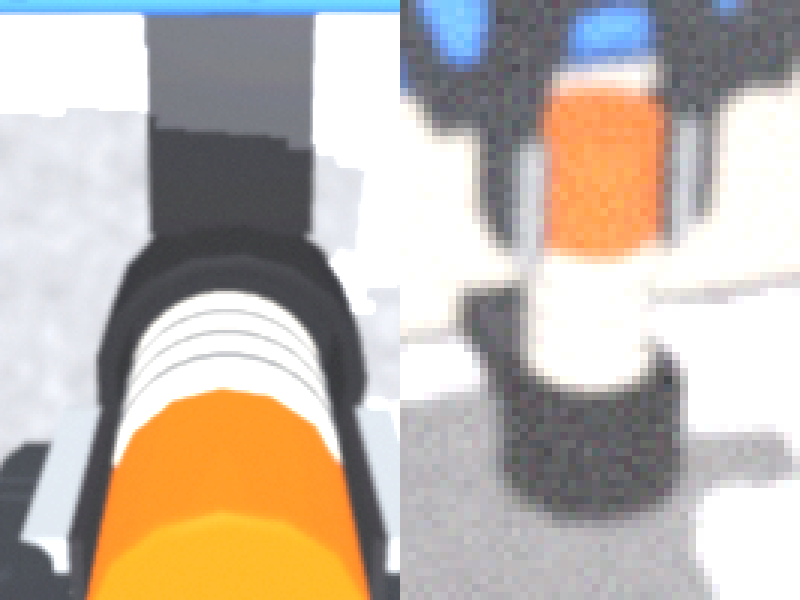

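{"method": "servo_tool", "body": {"rows": [[15, [0.3, 0.3, 4], [0, 0, 0]], [15, [0, 0, 5], [0, 0, 0]], [15, [0, 0, 5], [0, 0, 0]], [15, [0, 0, 5], [0, 0, 0]], [15, [0, 0, 5], [0, 0, 0]], [15, [0, 0, 2], [0, 0, 0]], [15, [0, 0, 0], [0, 0, 0]]]}}

```text
clock: 8.7
eef_pos: [551.8, -4.4, 41.1]
tcp_rot: [-3.141, -0.0, 1.645]
contact_force: [-0.6, -0.5, -0.2]
opening: 0.364
```

No contact force so far, so it's inside the cup. I'll lower it to the floor.

{"method": "servo_tool", "body": {"rows": [[15, [0, 0, 2], [0, 0, 0]], [15, [0, 0, 1], [0, 0, 0]], [15, [0, 0, 1], [0, 0, 0]], [15, [0, 0, 0], [0, 0, 0]]]}}

```text
clock: 9.2
eef_pos: [551.9, -4.4, 37.2]
tcp_rot: [-3.141, -0.0, 1.645]
contact_force: [0.1, 0.2, -1.4]
opening: 0.368
```

{"method": "servo_tool", "body": {"rows": [[15, [0, 0, 1], [0, 0, 0]], [15, [0, 0, 0], [0, 0, 0]]]}}

```text
clock: 9.45
eef_pos: [552.0, -4.4, 36.3]
tcp_rot: [3.141, -0.0, 1.645]
contact_force: [-0.3, -0.2, -1.7]
opening: 0.365
```

{"method": "servo_tool", "body": {"rows": [[40, [0, 0, 0], [0, 0, 0]], [45, [0, 0, 0], [0, 0, 0]], [60, [0, 0, 0], [0, 0, 0]], [60, [0, 0, 0], [0, 0, 0]], [60, [0, 0, 0], [0, 0, 0]]]}}

```text
clock: 10.07
eef_pos: [551.9, -4.4, 36.3]
tcp_rot: [3.142, -0.0, 1.645]
contact_force: [0.1, 1.1, 0.3]
opening: 0.703
```

{"method": "servo_tool", "body": {"rows": [[60, [0, 0, -20], [0, 0, 0]], [60, [0, 0, -40], [0, 0, 0]], [60, [0, 0, -50], [0, 0, 0]], [60, [0, 0, -40], [0, 0, 0]], [60, [0, 0, 0], [0, 0, 0]]]}}

```text
clock: 10.7
eef_pos: [554.0, -4.5, 189.6]
tcp_rot: [3.135, 0.001, 1.645]
contact_force: [-0.3, 0.5, 0.1]
opening: 0.703
```

```bash
python3 - <<'E'
from h import *
s=sense();print(s["eef_pos"],s["tcp_rot"],s["opening"],s["clock"])
im=grab_frame("wrist");c=get_calibration("wrist");sd=grab_frame("side");cs=get_calibration("side")
W=np.zeros((600,800,3),np.uint8)
W[:360,:480]=cv2.resize(im,(480,360))
W[:300,480:]=cv2.resize(sd[200:290,290:386],(320,300),interpolation=3)
cv2.imwrite("pics/w5.png",W);cv2.imwrite("pics/w5full.png",im)
o=[]
for n,i,k in(("w",im,c),("s",sd,cs)):
    m=cv2.inRange(cv2.cvtColor(i,cv2.COLOR_BGR2HSV),(4,170,90),(17,255,255))
    _,l,st,ce=cv2.connectedComponentsWithStats(m)
    for j in range(1,len(st)):
        if st[j,4]>80: print(n,st[j],ce[j])
print(proj(c,[552,-4.4,75]),proj(cs,[552,-4.4,75]),proj(cs,[552,-4.4,40]))
E
```

```text
[554.03165738  -4.47601918 189.61738064] [3.13535466e+00 5.12990559e-04 1.64500295e+00] 0.7034677884995818 10.7
w [ 290  201   43   49 1646] [311.23025516 225.14094775]
s [327 240  14  19 181] [333.56353591 249.74585635]
[313.288916   228.16304872] [334.30526549 241.88218229] [333.71175743 256.27942451]
```

View pics/w5.png

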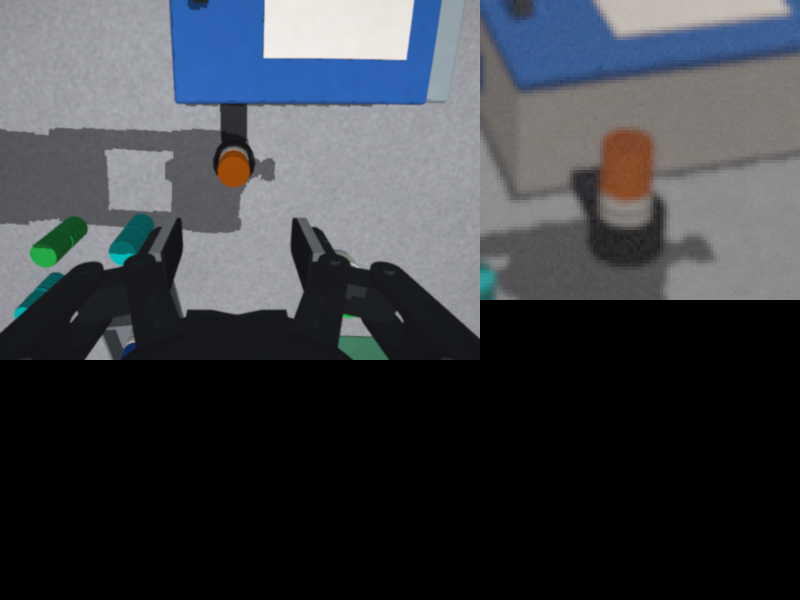

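The cartridge stands upright and seated in the cup (side view about (334,250), matching the prediction). Next I'll go above the bar.

{"method": "servo_tool", "body": {"rows": [[60, [20, -4, 0], [0, 0, 0]], [60, [35, -5, 0], [0, 0, 0]], [60, [38, -5, 0], [0, 0, 0]], [60, [35, -5, 0], [0, 0, 0]], [60, [20, -4, 0], [0, 0, 0]], [60, [0, 0, 0], [0, 0, 0]]]}}

```text
clock: 11.55
eef_pos: [516.4, 143.1, 184.9]
tcp_rot: [-3.139, 0.0, 1.647]
contact_force: [0.5, -0.6, -1.1]
opening: 0.706
```

```bash
cat > g.py <<'E'
import sys
from h import *
s=sense();print(s["eef_pos"],s["tcp_rot"],s["opening"],s["clock"])
im,c=look("wrist",["lid_bar","lid"]);cv2.imwrite(sys.argv[1],im)
T=trace("wrist","lid_bar")
for r in T[:2]:
    m=r["mask"].astype(np.uint8);ys,xs=np.nonzero(m);print("mask",r["conf"],m.sum(),xs.min(),xs.max(),ys.min(),ys.max(),cv2.minAreaRect(np.c_[xs,ys].astype(np.float32)))
print(proj(c,[512,180,121.5]))
E
python3 g.py pics/w6.png
```

```text
[516.43801027 143.12293402 184.94367624] [-3.13902726e+00  1.78647321e-04  1.64749558e+00] 0.7055254774289154 11.55
wrist lid_bar 0.72 [589. 199.  86.] [433. 159.]
wrist lid 0.57 [594. 199.  84.] [440. 159.]
mask 0.71 110471 271 637 0 343 ((454.0, 171.5), (343.0, 366.0), 90.0)
[311.2920021  187.63516327]
```

View pics/w6.png

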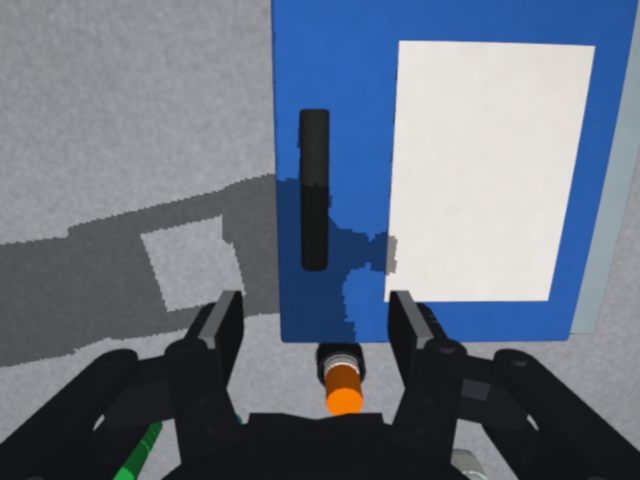

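The bar is at cols 300–329, rows 109–270 in the wrist view, so its axis is near x=513, y=179. Its length in pixels puts it at z≈120, which agrees with the text.

{"method": "servo_tool", "body": {"rows": [[60, [20, -0.3, 5], [0, 0, 0]], [60, [16, 0, 15], [0, 0, 0]], [60, [0, 0, 15], [0, 0, 0]], [60, [0, 0, 0], [0, 0, 0]], [60, [0, 0, 0], [0, 0, 0]]]}}

```text
clock: 12.38
eef_pos: [515.0, 177.1, 151.1]
tcp_rot: [-3.141, 0.0, 1.645]
contact_force: [0.4, -0.4, 0.1]
opening: 0.701
```

```bash
python3 - <<'E'
from h import *
s=sense();print(s["eef_pos"],s["tcp_rot"],s["opening"],s["clock"])
im=grab_frame("wrist");c=get_calibration("wrist");c0=im.max(2)<75
cv2.imwrite("pics/w7.png",im)
p=s["eef_pos"]
for y in(150,180,210):
  u=proj(c,[p[0]-(y-p[1])*.075,y,121.5]);r=int(u[1])
  if 0<=r<480:
    g=im[r].max(1);print(y,u.round(1),"dark",[ (int(a[0]),int(a[-1])) for a in np.split(np.nonzero(g<55)[0],np.nonzero(np.diff(np.nonzero(g<55)[0])>1)[0]+1) if len(a)>12])
E
```

```text
[515.00361383 177.05119232 151.08719148] [-3.14110214e+00  2.60249780e-04  1.64494341e+00] 0.7011568038540774 12.375
150 [314.1 321.7] dark [(222, 243), (297, 326), (389, 409)]
180 [314.  268.8] dark [(296, 326)]
210 [313.8 210.5] dark [(295, 327)]
```

{"method": "servo_tool", "body": {"rows": [[60, [1, -1.4, 10], [0, 0, 0]], [60, [0, 0, 15], [0, 0, 0]], [60, [0, 0, 15], [0, 0, 0]], [60, [0, 0, 10], [0, 0, 0]], [60, [0, 0, 0], [0, 0, 0]], [60, [0, 0, 0], [0, 0, 0]]]}}

```text
clock: 13.18
eef_pos: [513.8, 178.3, 101.4]
tcp_rot: [3.141, -0.0, 1.645]
contact_force: [0.3, -0.0, 0.6]
opening: 0.703
```

{"method": "servo_tool", "body": {"rows": [[30, [0, 0, 0], [0, 0, 0]], [22, [0, 0, 0], [0, 0, 0]], [10, [0, 0, 0], [0, 0, 0]], [5, [0, 0, 0], [0, 0, 0]], [5, [0, 0, 0], [0, 0, 0]], [5, [0, 0, 0], [0, 0, 0]]], "force": 70}}

```text
clock: 13.92
eef_pos: [512.9, 178.2, 101.8]
tcp_rot: [-3.141, -0.0, 1.645]
contact_force: [-3.1, -0.3, 6.4]
opening: 0.166
```

The bar is gripped (14 mm). I'll pull gently along the lid's arc.

{"method": "servo_tool", "body": {"rows": [[5, [0, 0.25, -1.95], [0.57, 0, 0]], [5, [0, 0.25, -1.95], [0.57, 0, 0]], [5, [0, 0.25, -1.95], [0.57, 0, 0]], [5, [0, 0.25, -1.95], [0.57, 0, 0]], [5, [0, 0, 0], [0, 0, 0]]]}}

```text
clock: 14.55
eef_pos: [513.6, 178.1, 107.9]
tcp_rot: [-3.098, 0.0, 1.645]
contact_force: [-5.6, 0.9, -0.4]
opening: 0.162
```

{"method": "servo_tool", "body": {"rows": [[5, [0, 0.25, -1.95], [0.57, 0, 0]], [5, [0, 0.25, -1.95], [0.57, 0, 0]], [5, [0, 0.25, -1.95], [0.57, 0, 0]], [5, [0, 0.25, -1.95], [0.57, 0, 0]], [5, [0, 0.25, -1.95], [0.57, 0, 0]], [5, [0, 0.25, -1.95], [0.57, 0, 0]], [5, [0, 0, 0], [0, 0, 0]]]}}

```text
clock: 15.42
eef_pos: [516.7, 178.4, 121.6]
tcp_rot: [-3.041, 0.0, 1.645]
contact_force: [-5.8, 0.9, -0.5]
opening: 0.163
```

{"method": "servo_tool", "body": {"rows": [[5, [0, 0.25, -1.95], [0.57, 0, 0]], [5, [0, 0.25, -1.95], [0.57, 0, 0]], [5, [0, 0.25, -1.95], [0.57, 0, 0]], [5, [0, 0.25, -1.95], [0.57, 0, 0]], [5, [0, 0.25, -1.95], [0.57, 0, 0]], [5, [0, 0.25, -1.95], [0.57, 0, 0]], [5, [0, 0, 0], [0, 0, 0]], [5, [0, 0, 0], [0, 0, 0]]]}}

```text
clock: 16.42
eef_pos: [519.9, 178.6, 133.1]
tcp_rot: [-2.982, -0.0, 1.645]
contact_force: [-5.7, 0.1, -1.0]
opening: 0.161
```

```bash
python3 - <<'E'
from h import *
s=sense();print(s["eef_pos"],s["tcp_rot"],s["opening"],s["clock"],s["contact_force"],abs(s["qvel"]).max())
sd=grab_frame("side");im=grab_frame("wrist")
W=np.zeros((600,800,3),np.uint8)
W[:,:]=cv2.resize(sd[150:285,250:430],(800,600),interpolation=3)
W[:240,480:]=cv2.resize(im,(320,240))
cv2.imwrite("pics/w8.png",W)
E
```

```text
[519.87070241 178.63617574 133.14459383] [-2.98208355e+00 -1.00639848e-04  1.64502162e+00] 0.16078057706346371 16.425 [-5.71235037  0.14875998 -0.99228103] 0.00168960946924414
```

View pics/w8.png

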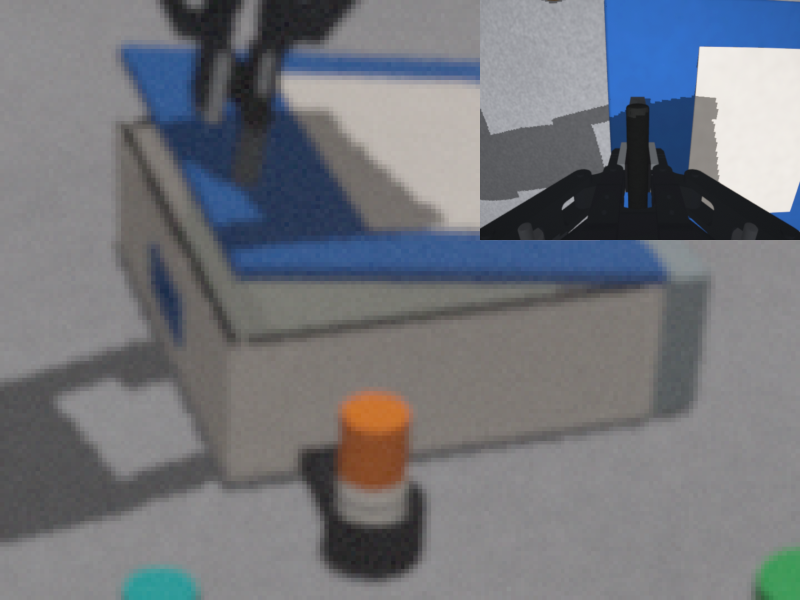

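Lid open with its front edge about 3 cm up, held in the fingers and still. The cartridge is upright in the cup. Handing in.

```bash
python3 -c "
from rig import *
print(sign_off())"
```

```text
the job is handed in; nothing more can be done
None
```

The job is handed in. The orange-topped cartridge stands upright and released in the black cup. The gripper is holding the lid by its bar, slightly open. `sign_off` reports no verdict, so success rests on my own checks below.

- **Cartridge:** I took it from the bin's +y-most compartment. The final side view shows it upright and down in the cup after I let go. I opened the lid only after that.
- **Lid:** I pulled it along its arc in small steps and it never jumped. The tool tilt puts it at about 0.16 rad. In the last picture the front edge is about 31–35 mm up. The largest joint speed was 0.002 rad/s, and the fingers were closed on the bar at about 14 mm.
- **Force reading:** It kept an offset of about -6 N in x after gripping, and its vertical part was near zero while holding. It therefore does not independently confirm the lid's weight. That the fingers hold the lid rests on the grip opening and the picture.
- **Disagreement:** The top camera put the cup about 5 mm lower in y than the close-range wrist and side views did. I followed the near views, and the cartridge went in without resistance.
- **Not checked:** I did not re-measure the blue-topped cartridges, the jar or the tape at the end. I never knowingly touched them.

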